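# Screw the retaining cap onto a plasma torch

## Robot

A 6-joint arm with a two-finger parallel gripper is mounted at the origin on the work surface. World frame = base frame: x ahead of the robot, y to its left, z up, the work surface at z = 0. Lengths are in mm, angles in rad, forces in N, time in s.
With the tool pointing down it reaches from about 350 to 875 mm from the base axis. Payload 4.2 kg.
Tool frame: the origin (TCP) lies midway between the tips of the shut fingers; the grasp point (between the pads) lies 19 mm behind it (arm.tcp_to_grasp is the distance from the TCP to the grasp point, in mm); z points along the fingers, y is the line along which they close (so a half turn about z gives the same grasp; the last joint's range is limited). The gripper opens to 85 mm and grips with 20 to 120 N. Pads are 22 mm wide; open, the fingers measure 114 mm over their backs; the gripper's body (76 mm by 85 mm) begins 54 mm behind the grasp point. The pads swing forward as they close: fully open they stand 13 mm farther back than shut.
Start: joints at [-0.842, 0.385, 0.008, 0, -1.194, -0.259], TCP at [282.954, -557.258, 231.312] pointing down, gripper open.
Joint ranges: [-3.14, 3.14], [-1.21, 2.06], [-1.07, 1.41], [-3.16, 2.05], [-2.99, -0.16], [-3.1, 3.1]. Speed limits (rad/s): [2.79, 2.79, 3.14, 3.14, 3.14, 3.14].

## Interface

Orientations are given as a unit quaternion [x, y, z, w].
In Python, from bench import arm, imaging, job, models gives the robot as it stands.
- The arm moves only by the tool arm_command, never from a script. Its argument "rows" is a list of rows, each an object with "grip": the opening, from 0 (shut) to 1 (fully open); "linear": the shift along the tool's x, y, z in mm, a list of three; "rot": the turn, a rotation vector about the tool's x, y, z in rad, a list of three. In form: [{"grip": grip, "linear": [tx, ty, tz], "rot": [rx, ry, rz]}, ...]. A call has 1 to 10 rows; each row is the pose to reach, as a shift and turn from the pose commanded when the call began, along the tool's axes at that moment; what a row does not reach only later rows make up. A row lasts 1/8 s, in which the tool goes at most 62.5 mm and 10.7 degrees, less where a joint would pass 70% of its speed; a pose out of reach is approached as far as the arm can. A call with a gripper value outside its range is refused whole. The fingers move at their own pace and stop on an object; the grip force is fixed at half the most. Time passes only in rows, so rows that repeat a pose let the fingers close. It gives the time, the measured TCP pose, the force, the opening and the grip force at its end, in the units of the state.
- arm.read_state(): the state, without advancing time (a new reading comes with each control period).
- imaging.get_image(name): name is "side" or "top" or "wrist"; returns a dict with "frame" (420x560x3 uint8, red, green, blue), "fx", "fy", "cx", "cy" (pixels), "extrinsics" (4x4, takes a point from world to camera coordinates); the wrist camera has in their place "T_tool_cam" (4x4, takes a point from camera to tool coordinates, whose origin is the TCP and whose axes are the flange's). Camera axes: x right, y down, z forward; pixel columns grow to the right and rows downward; lengths in mm; the calibration is good to about 2 mm. A picture is of the moment at which its call begins: read the wrist's pose just before it. There is no depth.
- job.job_done(): hands the job in; it is judged then, once.
Trained networks look in a picture, given as the dict that the camera call returned (one of the last four; its "shot" number tells which), for a name from the list of things; names that differ only in an ending like _2 or _b are one class to them, and where a whole thing is asked for, a point or a joint stands for the part that bears it (a point fixed in the world has none). Each returns a list of dicts, best first, with "score" (0 to 1); they miss things now and then, are a little off and sometimes report something else, mostly with a low value. They report only what shows in the picture. A call takes as long as a camera call. They do not tell look-alikes from the thing itself.
- models.spot_in(picture, query): "rect" ([left, top, right, bottom] in pixels, round what is visible of it).
- models.tip_of(picture, query): "pixel" ([column, row] in pixels: a listed point, or the origin of a listed thing).
The state is a dict: "clock": time; "joints": joint angles; "joint_vel": joint speeds; "joint_efforts": joint torques, N m; "position": TCP position; "ee_rot": TCP orientation; "contact_force": force on the tool from outside, world axes, zero at the start; "wrist_torque": the same for the moment, N m; "gripper_width": finger opening in mm; "grasp_force": force on a finger pad.
Only numpy, scipy, OpenCV 4.12 (cv2) and the standard library are available. Lean on these libraries where they do the work, as an engineer would, in place of code of your own. Each camera call takes 0.05 s, during which the arm holds its last target. There are 200 camera calls.

## Task

Screw the brass retaining cap from the bench fully home onto the upturned plasma torch in the service stand, flush on its flange, and let go. The thread starts are hidden; the sure way not to cross-thread it is to set the cap on, turn it backward (anticlockwise seen from above) until it drops a step, then forward (clockwise) until home. Do not force it: the torch must not be twisted round in its clamp; leave the other things on the bench alone.

Things in the scene. Friction and masses are not known exactly. Their poses are not given: they have to be found in the camera images.
- cap: Brass retaining cap, a hollow sleeve standing mouth down on the bench, 120 to 200 g. Knurled cylinder 52 mm across and 36 mm high, to be gripped by its upper half, then a cone narrowing to a 33 mm wide open top at 50 mm. Bore 43.6 mm. Origin at the centre of the lower rim, z up along its axis.
- cap_lugs (a point): Point on the cap's axis 8 mm above its rim, level with the centres of the cap's four inward lugs: round, 4 mm thick, 90 degrees apart, opposite ends 32 mm apart, hidden from outside.
- seat (a point): Centre of the torch's steel flange (50 mm wide), on the torch axis, 115 mm above the bench, z up. The cap is fully home when its origin (rim) is at this point. Above it stands the thread core, 29 mm wide and 28 mm high. The cap's rim is 7 to 10 mm above this point while its lugs ride on top of the thread, 2.7 mm at the start of the thread, 0 when home.
- thread (a point): Top of the thread on the torch axis, 16 mm above the flange. Thread 40 mm wide, right-hand, four starts 90 degrees apart, bearing unknown and new each time (not this point's yaw). Set down at random the lugs mostly ride on top; there a clockwise turn runs into a stop. Turned anticlockwise the cap may drop 3 mm off a crest, climbs up to 3 mm, and within 95 degrees can fall 7 mm.
- tip (a point): Top of the torch's copper tip, on the axis, 54 mm above the flange, 14 mm wide, widening to 29 mm lower down. How the thread goes on: the cap must be pressed down lightly (some 5 N) to take the 7 mm step; at most 10 degrees further back is a stop. Then clockwise it goes down 2.7 mm and is home after 35 to 55 degrees; a hard stop follows at 57 to 67 degrees.
- stand: Grey steel service stand fixed to the bench: base plate 120 x 100 x 14 mm, 62 mm high block on its +x side and two clamp jaws (up to 75 mm high) that hold the torch upright. Origin on the torch's axis at bench level, z up. Nothing of it stands higher than 76 mm; the torch body between the jaws and the flange is 35 mm wide.
- torch (a joint): Angle by which the torch has been twisted in its clamp, rad, anticlockwise positive, 0 at the start. It slips and stays twisted above about 0.6 N m on the cap; more than 0.2 rad is a failure. It tells nothing of where the thread starts are.
- nozzle: Spare copper nozzle standing on the bench, 22 mm wide, 28 mm high, origin under its centre. Bystander.
- spray_can: Aluminium spray can standing on the bench, 52 mm wide, 150 mm high, origin under its centre. Bystander.
- offcut: Steel plate offcut lying on the bench, 70 x 50 x 12 mm, origin under its centre. Bystander.
Things that resemble listed ones, but are neither listed nor needed, are in the scene too. There is more than one size of the stand; the job needs the larger. Several things have the shape of the cap; the one meant has the colours described above.

How it is judged (in metres and radians):
At the end, for the whole second after the job is handed in: The cap sits upright (within 0.05 rad) and still on the torch, its rim within 1.3 mm of the flange level and its axis within 3 mm of the torch's; the torch is twisted less than 0.2 rad in its clamp; the cap is released (z of cap in the frame of seat between -0.0015 and 0.0013 m and horizontal distance between cap and seat below 0.003 m and angle between cap's own z axis and vertical below 0.05 rad and linear speed of cap below 0.02 m/s and angular speed of cap below 0.1 rad/s and value of joint torch between -0.2 and 0.2 rad); the robot touches nothing.
It fails at once if the torch is twisted more than 0.2 rad in its clamp (thread forced) (value of joint torch above 0.2 rad or value of joint torch below -0.2 rad).
It fails at once if a bystander is moved more than 20 mm (distance of any of nozzle, spray_can, offcut from where it was at the start of the episode above 0.02 m).
It also fails if it takes over 72 s, if anything falls off the work surface, if the arm or the gripper's body presses on something with over 40 N, if the wrist force passes 120 N, or if a joint passes its speed limit or range.

## Working session

There is one attempt and no reset: what is moved stays moved. The work goes in short steps, Python scripts to look and compute and a tool call to move; the robot and the scene stay as the last step left them, time stands still between calls to the robot, and variables do not carry over. Pictures are saved under pics/ and viewed, at most 10 in all, crops included, and the job is handed in when it is done.

Besides the shell and the picture viewer there is one more tool, called in YAML: its name, and indented under it one key for each argument. arm_command: Moves the arm, as the interface text tells. Its arguments: {"type":"object","properties":{"rows":{"type":"array"}},"required":["rows"]}

```bash
mkdir -p pics; ls; cat > h.py <<'E'
import numpy as np, cv2
from bench import arm, imaging, job, models
from scipy.spatial.transform import Rotation as R
def ray(p,px):
    E=np.array(p["extrinsics"]); Rm=E[:3,:3]; t=E[:3,3]
    d=Rm.T@np.array([(px[0]-p["cx"])/p["fx"],(px[1]-p["cy"])/p["fy"],1]); o=-Rm.T@t
    return o,d/np.linalg.norm(d)
def atz(p,px,z):
    o,d=ray(p,px); return o+d*(z-o[2])/d[2]
def wristpic():
    s=arm.read_state(); p=imaging.get_image("wrist")
    T=np.eye(4); T[:3,:3]=R.from_quat(s["ee_rot"]).as_matrix(); T[:3,3]=s["position"]
    p["extrinsics"]=np.linalg.inv(T@np.array(p["T_tool_cam"])); return p
def save(p,n,crop=None,k=1):
    f=p["frame"][:,:,::-1]
    if crop: l,t,r,b=crop; f=f[t:b,l:r]
    cv2.imwrite("pics/"+n,cv2.resize(f,None,fx=k,fy=k,interpolation=cv2.INTER_CUBIC))
E
python3 - <<'E'
from h import *
a=imaging.get_image("top"); b=imaging.get_image("side")
cv2.imwrite("pics/a.png",np.vstack([a["frame"],])[:,:,::-1]); save(b,"b.png")
for n,p in(("top",a),("side",b)):
    o,_=ray(p,(280,210)); print(n,o.round(),p["fx"])
    for q in["cap","stand","seat","tip","nozzle","spray_can","offcut"]:
        for d in models.tip_of(p,q)[:4]: print(n,q,np.round(d["pixel"],1),round(d["score"],2),atz(p,d["pixel"],{"seat":115,"tip":169}.get(q,0)).round(1))
E
```

```text
pics
top [ 433.  -57. 1048.] 446.55560103974534
top cap [198.2 255.8] 0.94 [510.7 140.6   0. ]
top cap [156.4 257.6] 0.66 [504.7 238.5   0. ]
top stand [338.8 222.9] 0.73 [ 594.4 -189.2    0. ]
top stand [409.8 254.3] 0.65 [ 522.9 -354.8    0. ]
top seat [422.6 251.2] 0.95 [ 520.  -349.1  115. ]
top seat [345.2 212.6] 0.61 [ 599.  -188.4  115. ]
top tip [347.1 209.2] 0.78 [ 596.4 -184.7  169. ]
top tip [425.5 249.8] 0.55 [ 517.8 -338.   169. ]
top nozzle [264.4 301. ] 0.49 [409.5 -17.1   0. ]
top spray_can [261.7 144.4] 0.83 [785.5  -1.5   0. ]
top offcut [255.2 195.9] 0.96 [656.4  10.9   0. ]
side [444. 433. 712.] 415.31374463146886
side cap [281.1 411. ] 0.98 [505.8 236.6   0. ]
side cap [296.9 356.3] 0.93 [504.8 142.1   0. ]
side stand [339.6 169. ] 0.89 [ 527.2 -357.7    0. ]
side stand [297.9 211.2] 0.85 [ 591.5 -189.5    0. ]
side seat [344.8 146.9] 0.75 [ 516.9 -305.1  115. ]
side seat [299.1 175.2] 0.6 [ 591.5 -187.4  115. ]
side nozzle [364.5 293.3] 0.66 [410.6 -17.2   0. ]
side spray_can [178.5 253.3] 0.79 [802.8  -3.5   0. ]
side offcut [242.3 275.4] 0.82 [654.5  10.8   0. ]
side offcut [296.5 354.7] 0.41 [506.3 139.5   0. ]
```

View pics/a.png

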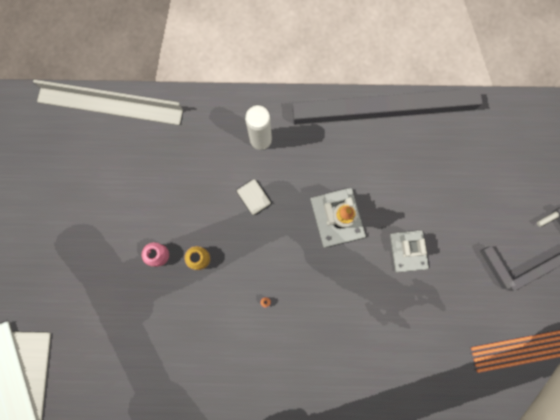

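View pics/b.png

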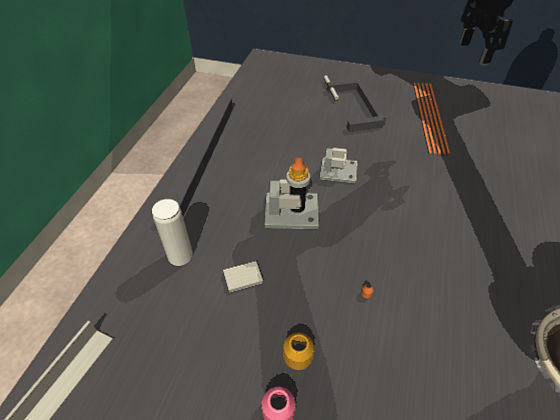

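The two cap-shaped things are pink at top (155,254) and amber/brass at (197,258); the brass one fits the description. The larger stand at (338,217) holds the torch. A smaller one stands at (409,251). I'll confirm the cap in an enlarged crop and work out the first move.

```bash
cat >> h.py <<'E'
def delta(pos,yaw=None,s=None):
    "tool-frame shift and turn to reach world pos, tool pointing down, tool y axis at world bearing yaw"
    s=s or arm.read_state(); M=R.from_quat(s["ee_rot"]); 
    y=np.array([np.cos(yaw),np.sin(yaw),0]); z=np.array([0,0,-1.]); T=R.from_matrix(np.c_[np.cross(y,z),y,z])
    return (M.inv().apply(np.array(pos)-s["position"])).round(1),(M.inv()*T).as_rotvec().round(3)
def st():
    s=arm.read_state(); M=R.from_quat(s["ee_rot"]).as_matrix()
    print("t",round(s["clock"],2),"pos",np.round(s["position"],1),"yawY",round(np.arctan2(M[1,1],M[0,1]),3),"tilt",np.round(M[:2,2],3),"J",np.round(s["joints"],2),"F",np.round(s["contact_force"],1),"M",np.round(s["wrist_torque"],2),"w",round(s["gripper_width"],1),"g",round(s["grasp_force"],1))
E
python3 - <<'E'
from h import *
a=imaging.get_image("side"); save(a,"c.png",(240,130,360,420),2)
st(); print(np.round(wristpic()["T_tool_cam"],2), arm.tcp_to_grasp)
for w in(0,np.pi): print(delta([508,141,250],w))
E
```

```text
t 0.85 pos [ 283.  -557.3  231.3] yawY 2.041 tilt [ 0. -0.] J [-0.84  0.38  0.01 -0.   -1.19 -0.26] F [-0.2  0.  -0.3] M [-0.02 -0.01 -0.02] w 85.3 g 0.0
[[  -0.     -0.96   -0.28   69.07]
 [   1.     -0.     -0.      0.16]
 [   0.     -0.28    0.96 -142.58]
 [   0.      0.      0.      1.  ]] 18.700000000000003
(array([-516.7,  520.7,  -18.7]), array([0.   , 0.   , 2.041]))
(array([-516.7,  520.7,  -18.7]), array([-0.   ,  0.   , -1.101]))
```

View pics/c.png

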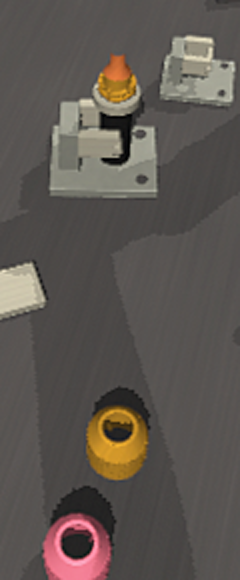

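The crop confirms it: the brass cap is at crop (117,440), and the pink look-alike is below it at (77,545). The torch with the flange is on the larger stand. I'll move over the brass cap.

arm_command:
  rows:
    - {"grip": 1,"linear": [-52,52,-2],"rot": [0,0,-0.11]}
    - {"grip": 1,"linear": [-90,90,-4],"rot": [0,0,-0.2]}
    - {"grip": 1,"linear": [-517,521,-10],"rot": [0,0,-1.1]}
    - {"grip": 1,"linear": [-517,521,-10],"rot": [0,0,-1.1]}
    - {"grip": 1,"linear": [-517,521,-10],"rot": [0,0,-1.1]}
    - {"grip": 1,"linear": [-517,521,-10],"rot": [0,0,-1.1]}
    - {"grip": 1,"linear": [-517,521,-10],"rot": [0,0,-1.1]}
    - {"grip": 1,"linear": [-517,521,-10],"rot": [0,0,-1.1]}
    - {"grip": 1,"linear": [-517,521,-10],"rot": [0,0,-1.1]}
    - {"grip": 1,"linear": [-517,521,-10],"rot": [0,0,-1.1]}

```text
clock: 2.15
position: [475.0, 39.6, 240.8]
ee_rot: [-0.707, 0.707, -0.0, 0.001]
contact_force: [0.3, -0.1, 0.1]
gripper_width: 85.1
grasp_force: 0.0
```

```bash
python3 - <<'E'
from h import *
st(); print(delta([508,141,150],np.pi))
E
```

```text
t 2.15 pos [475.   39.6 240.8] yawY 3.141 tilt [0.001 0.   ] J [ 0.43  0.12 -0.33  0.   -1.12 -0.43] F [ 0.3 -0.1  0.1] M [-0.06 -0.1  -0.  ] w 85.1 g 0.0
(array([-101.3,  -32.8,   90.9]), array([-0.001,  0.   , -0.   ]))
```

arm_command:
  rows:
    - {"grip": 1,"linear": [-60,-20,25],"rot": [0,0,0]}
    - {"grip": 1,"linear": [-101,-33,60],"rot": [0,0,0]}
    - {"grip": 1,"linear": [-101,-33,60],"rot": [0,0,0]}
    - {"grip": 1,"linear": [-101,-33,60],"rot": [0,0,0]}
    - {"grip": 1,"linear": [-101,-33,60],"rot": [0,0,0]}

```text
clock: 2.78
position: [508.1, 137.7, 181.5]
ee_rot: [-0.706, 0.708, -0.0, 0.001]
contact_force: [-0.1, 0.6, 0.1]
gripper_width: 85.6
grasp_force: 0.0
```

```bash
python3 - <<'E'
from h import *
st(); p=wristpic(); save(p,"d.png")
for d in models.tip_of(p,"cap")[:3]: print(d, atz(p,d["pixel"],0))
for d in models.tip_of(p,"cap_lugs")[:3]: print(d, atz(p,d["pixel"],8))
for d in models.spot_in(p,"cap")[:3]: print(d)
E
```

```text
t 2.77 pos [508.1 137.7 181.5] yawY 3.139 tilt [0.002 0.001] J [ 0.57  0.26 -0.31  0.   -1.   -0.58] F [-0.1  0.6  0.1] M [-0.06  0.03 -0.02] w 85.6 g 0.0
{'pixel': [283.3, 195.8], 'score': 0.94} [506.04737235 139.92163088   0.        ]
{'pixel': [277.5, 282.1], 'score': 0.7} [512.55756534 239.19084459   0.        ]
{'pixel': [278.2, 283.2], 'score': 0.95} [511.6981246  236.30421991   8.        ]
{'pixel': [286.1, 198.7], 'score': 0.93} [503.26623909 141.16499174   8.        ]
{'rect': [251.1, 259.7, 302.2, 320.4], 'score': 0.71}
{'rect': [257.3, 169.2, 313.0, 232.7], 'score': 0.57}
```

View pics/d.png

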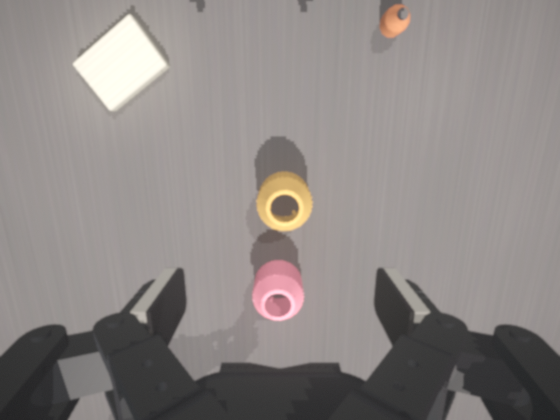

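The picture shows the brass cap at (284,205), the pink one at (278,290) and the open fingers at row 300 because of the perspective. The cap is centred near (506,140.5).

```bash
python3 - <<'E'
from h import *
p=wristpic()
h=cv2.cvtColor(p["frame"],cv2.COLOR_RGB2HSV); m=cv2.inRange(h,(12,90,60),(32,255,255))[150:245,240:330]
c=max(cv2.findContours(m,0,2)[0],key=cv2.contourArea); (x,y),r=cv2.minEnclosingCircle(c); print(x+240,y+150,r,cv2.boundingRect(c))
print(atz(p,(284.5,207),50)); print(atz(p,(x+240,y+150),30))
print(delta([506,140.5,80],np.pi))
E
```

```text
283.2115173339844 201.11571502685547 29.771020889282227 (17, 22, 55, 59)
[505.12215998 138.99064502  50.        ]
[506.09738442 138.41709291  30.        ]
(array([ -2.5,   2.1, 101. ]), array([-0.001,  0.001, -0.002]))
```

arm_command:
  rows:
    - {"grip": 1,"linear": [-1.5,2.3,50],"rot": [0,0,0]}
    - {"grip": 1,"linear": [-1.5,2.3,100],"rot": [0,0,0]}
    - {"grip": 1,"linear": [-1.5,2.3,140],"rot": [0,0,0]}
    - {"grip": 1,"linear": [-1.5,2.3,165],"rot": [0,0,0]}
    - {"grip": 1,"linear": [-1.5,2.3,177],"rot": [0,0,0]}
    - {"grip": 1,"linear": [-1.5,2.3,177],"rot": [0,0,0]}

```text
clock: 3.78
position: [505.5, 139.8, 3.0]
ee_rot: [-0.707, 0.707, 0.0, -0.0]
contact_force: [0.2, 0.9, 0.7]
gripper_width: 85.3
grasp_force: 0.0
```

arm_command:
  rows:
    - {"grip": 0.6,"linear": [0,0,0],"rot": [0,0,0]}
    - {"grip": 0.4,"linear": [0,0,0],"rot": [0,0,0]}
    - {"grip": 0,"linear": [0,0,0],"rot": [0,0,0]}
    - {"grip": 0,"linear": [0,0,0],"rot": [0,0,0]}
    - {"grip": 0,"linear": [0,0,0],"rot": [0,0,0]}
    - {"grip": 0,"linear": [0,0,0],"rot": [0,0,0]}

```text
clock: 4.53
position: [506.1, 140.3, 4.9]
ee_rot: [-0.707, 0.707, -0.0, 0.001]
contact_force: [-1.8, -0.7, 6.2]
gripper_width: 50.9
grasp_force: 61.6
```

```bash
python3 -c "
from h import *
st(); print(delta([593,-188,250],2.0)); p=wristpic(); save(p,'e.png')"
```

```text
t 4.53 pos [506.1 140.3   4.9] yawY 3.141 tilt [0.002 0.001] J [ 0.58  0.5  -0.5   0.   -0.57 -0.58] F [-1.8 -0.7  6.2] M [-0.05  0.51  0.03] w 50.9 g 61.6
(array([ 328.1,  -87.5, -245.3]), array([-1.000e-03,  2.000e-03,  1.141e+00]))
```

View pics/e.png

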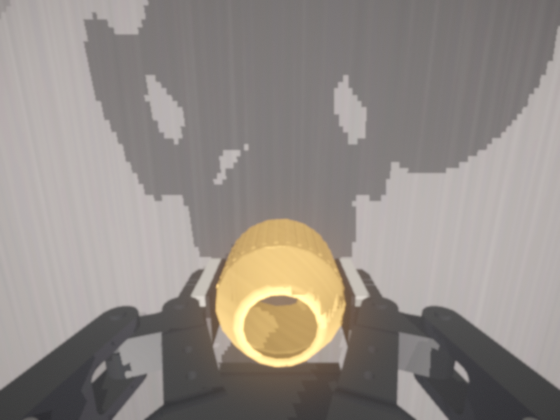

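The cap is gripped and centred between the fingers, with its hole at (281,330). I'll lift it and hover beside the torch so the wrist camera can refine the axis.

arm_command:
  rows:
    - {"grip": 0,"linear": [0,0,-20],"rot": [0,0,0]}
    - {"grip": 0,"linear": [0,0,-75],"rot": [0,0,0]}
    - {"grip": 0,"linear": [0,0,-135],"rot": [0,0,0]}
    - {"grip": 0,"linear": [30,-15,-190],"rot": [0,0,0.15]}
    - {"grip": 0,"linear": [70,-34,-235],"rot": [0,0,0.3]}
    - {"grip": 0,"linear": [120,-58,-255],"rot": [0,0,0.5]}
    - {"grip": 0,"linear": [175,-85,-255],"rot": [0,0,0.7]}
    - {"grip": 0,"linear": [230,-112,-255],"rot": [0,0,0.9]}
    - {"grip": 0,"linear": [275,-133,-255],"rot": [0,0,1.06]}
    - {"grip": 0,"linear": [301,-146,-255],"rot": [0,0,1.14]}

```text
clock: 5.82
position: [651.2, -163.5, 257.8]
ee_rot: [-0.21, 0.978, 0.0, -0.0]
contact_force: [-0.2, 0.5, -1.2]
gripper_width: 51.0
grasp_force: 63.1
```

arm_command:
  rows:
    - {"grip": 0,"linear": [0,0,0],"rot": [0,0,0]}
    - {"grip": 0,"linear": [0,0,0],"rot": [0,0,0]}

```text
clock: 6.08
position: [650.7, -160.8, 258.1]
ee_rot: [-0.214, 0.977, 0.0, -0.0]
contact_force: [0.1, 1.1, -1.8]
gripper_width: 51.2
grasp_force: 63.1
```

```bash
python3 - <<'E'
from h import *
st(); p=wristpic(); save(p,"f.png")
for q,z in(("tip",169),("seat",115),("thread",131),("cap",0)):
    for d in models.tip_of(p,q)[:2]: print(q,np.round(d["pixel"],1),round(d["score"],2),atz(p,d["pixel"],z).round(1))
E
```

```text
t 6.08 pos [ 650.7 -160.8  258.1] yawY 2.001 tilt [-0.001  0.001] J [-0.    0.45  0.18 -0.   -1.3  -1.14] F [ 0.1  1.1 -1.8] M [ 0.06 -0.01  0.02] w 51.2 g 63.1
cap [281.7 264.7] 0.67 [ 755. -110.   -0.]
```

View pics/f.png

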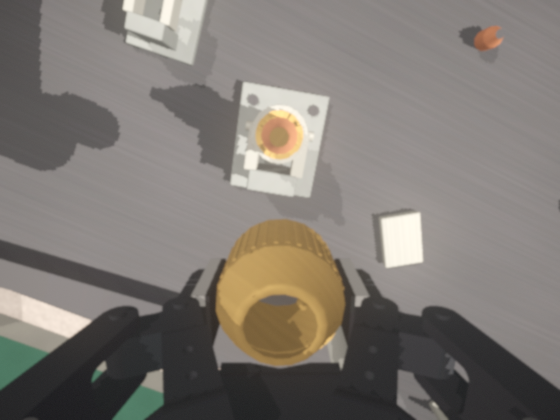

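The flange is at (280,134), nearly under the camera, with the copper tip at (279,137). The cap is still held, with its hole at (281,328). I'll compute both positions.

```bash
python3 - <<'E'
from h import *
p=wristpic(); st(); hsv=cv2.cvtColor(p["frame"],cv2.COLOR_RGB2HSV)
m=cv2.inRange(hsv,(3,100,90),(30,255,255))[95:175,235:325]
c=max(cv2.findContours(m,0,2)[0],key=cv2.contourArea); (x,y),r=cv2.minEnclosingCircle(c); print("orange",x+235,y+95,r,atz(p,(x+235,y+95),128).round(1))
M=cv2.moments(m,True); print("mom",atz(p,(M["m10"]/M["m00"]+235,M["m01"]/M["m00"]+95),130).round(1))
g=cv2.cvtColor(p["frame"],cv2.COLOR_RGB2GRAY)
cs=cv2.HoughCircles(cv2.resize(g[90:180,230:330],None,fx=4,fy=4,interpolation=2),cv2.HOUGH_GRADIENT,1,200,param1=80,param2=20,minRadius=95,maxRadius=140)
print(cs)
if cs is not None: q=cs[0][0]/4; print("flange",q+[230,90,0],atz(p,q[:2]+[230,90],115).round(1))
cv2.imwrite("pics/g.png",np.hstack([cv2.resize(p["frame"][90:180,230:330,::-1],(400,360)),cv2.resize(p["frame"][215:375,200:360,::-1],(360,360))]))
s=arm.read_state(); Rm=R.from_quat(s["ee_rot"])
for px in[(281,326),(281,330)]: print("cap top in tool",Rm.inv().apply(atz(p,px,s["position"][2]+45)-s["position"]).round(1))
E
```

```text
t 6.38 pos [ 651.1 -160.3  258.7] yawY 2.002 tilt [0. 0.] J [-0.    0.45  0.18 -0.   -1.3  -1.14] F [-0.4  0.3 -2. ] M [ 0.04 -0.03  0.  ] w 50.9 g 63.2
orange 277.9416046142578 133.8494529724121 23.248062133789062 [ 596.3 -187.1  128. ]
mom [ 596.3 -186.8  130. ]
None
cap top in tool [  0.3   0.6 -45. ]
cap top in tool [ -1.3   0.6 -45. ]
```

View pics/g.png

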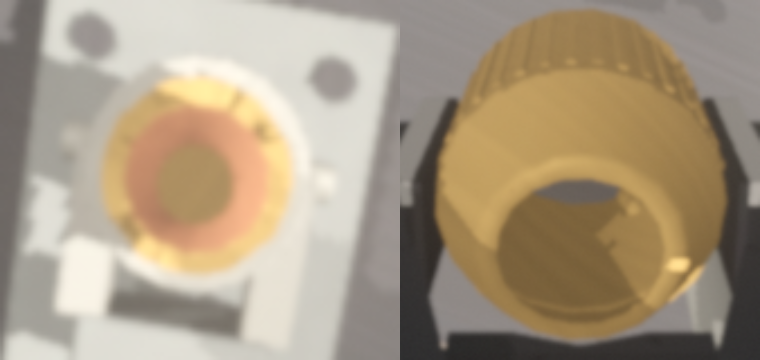

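Torch axis is at about (596,-187.3), and the cap is centred in the grip within about 1 mm. Next I'll move above the torch.

```bash
python3 -c "
from h import *
print(delta([596,-187.3,200],2.0))"
```

```text
(array([61.4, -1.5, 58.6]), array([-0.   ,  0.   ,  0.002]))
```

arm_command:
  rows:
    - {"grip": 0,"linear": [30,-0.8,0],"rot": [0,0,0]}
    - {"grip": 0,"linear": [55,-1.3,0],"rot": [0,0,0]}
    - {"grip": 0,"linear": [61.4,-1.5,5],"rot": [0,0,0]}
    - {"grip": 0,"linear": [61.4,-1.5,40],"rot": [0,0,0]}
    - {"grip": 0,"linear": [61.4,-1.5,75],"rot": [0,0,0]}
    - {"grip": 0,"linear": [61.4,-1.5,98],"rot": [0,0,0]}
    - {"grip": 0,"linear": [61.4,-1.5,100],"rot": [0,0,0]}
    - {"grip": 0,"linear": [61.4,-1.5,100],"rot": [0,0,0]}

```text
clock: 7.38
position: [597.0, -188.0, 159.0]
ee_rot: [-0.214, 0.977, -0.0, 0.001]
contact_force: [0.2, 0.2, -0.5]
gripper_width: 51.1
grasp_force: 63.1
```

```bash
python3 -c "
from h import *
st(); print(delta([596,-187.3,145],2.0)); p=wristpic(); save(p,'i.png',(180,150,380,400),2)"
```

```text
t 7.38 pos [ 597. -188.  159.] yawY 2.001 tilt [ 0.001 -0.001] J [-0.05  0.44 -0.09  0.   -1.04 -1.09] F [ 0.2  0.2 -0.5] M [-0.01 -0.09 -0.03] w 51.1 g 63.1
(array([ 0.6,  1.1, 14. ]), array([-0.001,  0.001,  0.001]))
```

View pics/i.png

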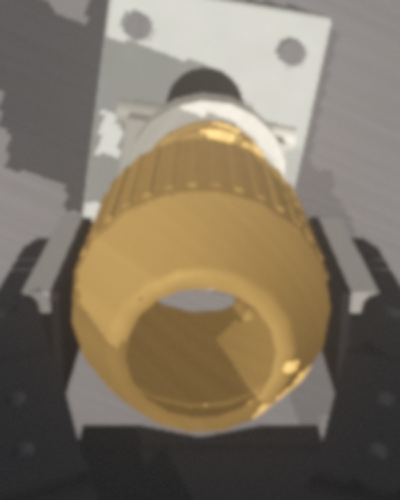

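The cap (centre column 200 in the crop) is about 3.5 px left of the flange (centre about 207), so I'll shift about +1.8 mm along tool y. Then I'll descend gently and watch the forces.

arm_command:
  rows:
    - {"grip": 0,"linear": [0.6,1.8,4],"rot": [0,0,0]}
    - {"grip": 0,"linear": [0.6,1.8,9],"rot": [0,0,0]}
    - {"grip": 0,"linear": [0.6,1.8,13],"rot": [0,0,0]}
    - {"grip": 0,"linear": [0.6,1.8,13],"rot": [0,0,0]}

```text
clock: 7.92
position: [594.4, -186.7, 144.7]
ee_rot: [-0.213, 0.977, 0.0, -0.0]
contact_force: [0.3, 0.6, -1.2]
gripper_width: 50.9
grasp_force: 63.1
```

```bash
python3 -c "
from h import *
st()"
```

```text
t 7.92 pos [ 594.4 -186.7  144.7] yawY 2.0 tilt [-0.001  0.   ] J [-0.05  0.45 -0.11 -0.   -1.01 -1.1 ] F [ 0.3  0.6 -1.2] M [-0.01 -0.02 -0.02] w 50.9 g 63.1
```

arm_command:
  rows:
    - {"grip": 0,"linear": [0,0,2],"rot": [0,0,0]}
    - {"grip": 0,"linear": [0,0,4],"rot": [0,0,0]}
    - {"grip": 0,"linear": [0,0,6],"rot": [0,0,0]}
    - {"grip": 0,"linear": [0,0,6],"rot": [0,0,0]}

```text
clock: 8.43
position: [594.6, -186.7, 139.0]
ee_rot: [-0.213, 0.977, 0.0, -0.0]
contact_force: [0.2, -0.1, -2.1]
gripper_width: 50.9
grasp_force: 63.1
```

```bash
python3 -c "
from h import *
st()"
```

```text
t 8.43 pos [ 594.6 -186.7  139. ] yawY 2.001 tilt [-0.  0.] J [-0.05  0.46 -0.12 -0.   -0.99 -1.1 ] F [ 0.2 -0.1 -2.1] M [0.06 0.06 0.05] w 50.9 g 63.1
```

arm_command:
  rows:
    - {"grip": 0,"linear": [0,0,2],"rot": [0,0,0]}
    - {"grip": 0,"linear": [0,0,4],"rot": [0,0,0]}
    - {"grip": 0,"linear": [0,0,6],"rot": [0,0,0]}
    - {"grip": 0,"linear": [0,0,6],"rot": [0,0,0]}

```text
clock: 8.93
position: [594.6, -186.7, 132.9]
ee_rot: [-0.213, 0.977, 0.0, -0.0]
contact_force: [-0.2, 0.2, -2.3]
gripper_width: 51.1
grasp_force: 63.1
```

```bash
python3 -c "
from h import *
st()"
```

```text
t 8.93 pos [ 594.6 -186.7  132.9] yawY 2.001 tilt [-0.001  0.   ] J [-0.04  0.46 -0.13 -0.   -0.98 -1.1 ] F [-0.2  0.2 -2.3] M [-0.    0.04  0.01] w 51.1 g 63.1
```

arm_command:
  rows:
    - {"grip": 0,"linear": [0,0,1],"rot": [0,0,0]}
    - {"grip": 0,"linear": [0,0,2],"rot": [0,0,0]}
    - {"grip": 0,"linear": [0,0,2],"rot": [0,0,0]}

```text
clock: 9.3
position: [594.7, -186.7, 131.1]
ee_rot: [-0.213, 0.977, 0.0, -0.0]
contact_force: [0.5, 0.4, -1.5]
gripper_width: 51.1
grasp_force: 63.1
```

```bash
python3 -c "
from h import *
st()"
```

```text
t 9.3 pos [ 594.7 -186.7  131.1] yawY 2.001 tilt [-0.  0.] J [-0.04  0.47 -0.13 -0.   -0.98 -1.1 ] F [ 0.5  0.4 -1.5] M [0.06 0.05 0.03] w 51.1 g 63.1
```

Now I'll take 1 mm steps until contact.

arm_command:
  rows:
    - {"grip": 0,"linear": [0,0,1],"rot": [0,0,0]}
    - {"grip": 0,"linear": [0,0,1.5],"rot": [0,0,0]}
    - {"grip": 0,"linear": [0,0,1.5],"rot": [0,0,0]}

```text
clock: 9.68
position: [594.7, -186.7, 129.7]
ee_rot: [-0.213, 0.977, 0.0, -0.0]
contact_force: [-0.1, 0.1, -0.6]
gripper_width: 51.0
grasp_force: 63.1
```

```bash
python3 -c "
from h import *
st()"
```

```text
t 9.68 pos [ 594.7 -186.7  129.7] yawY 2.001 tilt [-0.  0.] J [-0.04  0.47 -0.13 -0.   -0.97 -1.1 ] F [-0.1  0.1 -0.6] M [ 0.01 -0.06 -0.02] w 51.0 g 63.1
```

arm_command:
  rows:
    - {"grip": 0,"linear": [0,0,1],"rot": [0,0,0]}
    - {"grip": 0,"linear": [0,0,1],"rot": [0,0,0]}

```text
clock: 9.93
position: [594.7, -186.7, 128.7]
ee_rot: [-0.213, 0.977, 0.0, -0.0]
contact_force: [0.3, 0.1, -1.2]
gripper_width: 51.1
grasp_force: 63.1
```

```bash
python3 -c "
from h import *
st()"
```

```text
t 9.93 pos [ 594.7 -186.7  128.7] yawY 2.001 tilt [-0.  0.] J [-0.04  0.47 -0.13 -0.   -0.97 -1.1 ] F [ 0.3  0.1 -1.2] M [-0.02 -0.   -0.02] w 51.1 g 63.1
```

arm_command:
  rows:
    - {"grip": 0,"linear": [0,0,1],"rot": [0,0,0]}
    - {"grip": 0,"linear": [0,0,1],"rot": [0,0,0]}

```text
clock: 10.18
position: [594.9, -186.7, 127.7]
ee_rot: [-0.213, 0.977, -0.0, 0.0]
contact_force: [0.5, 0.0, -1.5]
gripper_width: 51.3
grasp_force: 63.2
```

```bash
python3 -c "
from h import *
st()"
```

```text
t 10.18 pos [ 594.9 -186.7  127.7] yawY 2.001 tilt [ 0. -0.] J [-0.04  0.47 -0.13  0.   -0.97 -1.1 ] F [ 0.5  0.  -1.5] M [-0.02 -0.1  -0.01] w 51.3 g 63.2
```

arm_command:
  rows:
    - {"grip": 0,"linear": [0,0,1],"rot": [0,0,0]}
    - {"grip": 0,"linear": [0,0,1],"rot": [0,0,0]}

```text
clock: 10.42
position: [595.0, -186.7, 126.8]
ee_rot: [-0.213, 0.977, -0.0, 0.0]
contact_force: [0.3, 0.9, -1.8]
gripper_width: 51.0
grasp_force: 63.2
```

```bash
python3 -c "
from h import *
st()"
```

```text
t 10.43 pos [ 595.  -186.7  126.8] yawY 2.001 tilt [ 0.001 -0.   ] J [-0.04  0.47 -0.14  0.   -0.97 -1.1 ] F [ 0.3  0.9 -1.8] M [ 0.02 -0.31  0.  ] w 51.0 g 63.2
```

arm_command:
  rows:
    - {"grip": 0,"linear": [0,0,1],"rot": [0,0,0]}
    - {"grip": 0,"linear": [0,0,1],"rot": [0,0,0]}

```text
clock: 10.68
position: [595.2, -186.8, 125.9]
ee_rot: [-0.213, 0.977, -0.0, 0.001]
contact_force: [2.3, 0.2, -1.1]
gripper_width: 50.9
grasp_force: 63.2
```

```bash
python3 -c "
from h import *
st()"
```

```text
t 10.68 pos [ 595.2 -186.8  125.9] yawY 2.001 tilt [ 0.001 -0.   ] J [-0.04  0.47 -0.14  0.   -0.96 -1.1 ] F [ 2.3  0.2 -1.1] M [ 0.03 -0.39  0.04] w 50.9 g 63.2
```

The torch pushes the cap toward +x, so I'll shift +1.2 mm in world x and then continue down.

arm_command:
  rows:
    - {"grip": 0,"linear": [-1.1,-0.5,0],"rot": [0,0,0]}
    - {"grip": 0,"linear": [-1.1,-0.5,0],"rot": [0,0,0]}

```text
clock: 10.92
position: [595.5, -186.7, 125.4]
ee_rot: [-0.213, 0.977, 0.0, -0.001]
contact_force: [0.8, -0.3, -2.1]
gripper_width: 51.2
grasp_force: 63.2
```

```bash
python3 -c "
from h import *
st()"
```

```text
t 10.93 pos [ 595.5 -186.7  125.4] yawY 2.0 tilt [-0.001  0.   ] J [-0.04  0.47 -0.13 -0.   -0.97 -1.1 ] F [ 0.8 -0.3 -2.1] M [-0.04 -0.03 -0.01] w 51.2 g 63.2
```

arm_command:
  rows:
    - {"grip": 0,"linear": [0,0,1],"rot": [0,0,0]}
    - {"grip": 0,"linear": [0,0,1],"rot": [0,0,0]}

```text
clock: 11.18
position: [595.6, -186.7, 124.4]
ee_rot: [-0.213, 0.977, 0.0, -0.0]
contact_force: [-0.5, 1.1, -1.9]
gripper_width: 51.0
grasp_force: 63.1
```

```bash
python3 -c "
from h import *
st()"
```

```text
t 11.18 pos [ 595.6 -186.7  124.4] yawY 2.0 tilt [-0.001  0.   ] J [-0.04  0.47 -0.14 -0.   -0.96 -1.1 ] F [-0.5  1.1 -1.9] M [-0.02 -0.02  0.  ] w 51.0 g 63.1
```

arm_command:
  rows:
    - {"grip": 0,"linear": [0,0,1],"rot": [0,0,0]}
    - {"grip": 0,"linear": [0,0,1],"rot": [0,0,0]}

```text
clock: 11.42
position: [595.8, -186.7, 123.6]
ee_rot: [-0.213, 0.977, 0.0, -0.0]
contact_force: [-0.0, 0.2, -1.9]
gripper_width: 51.1
grasp_force: 63.1
```

```bash
python3 -c "
from h import *
st()"
```

```text
t 11.43 pos [ 595.8 -186.7  123.6] yawY 2.001 tilt [-0.  0.] J [-0.04  0.47 -0.14 -0.   -0.96 -1.1 ] F [-0.   0.2 -1.9] M [-0.    0.04  0.01] w 51.1 g 63.1
```

arm_command:
  rows:
    - {"grip": 0,"linear": [0,0,0.7],"rot": [0,0,0]}
    - {"grip": 0,"linear": [0,0,0.7],"rot": [0,0,0]}

```text
clock: 11.68
position: [595.9, -186.7, 123.0]
ee_rot: [-0.213, 0.977, 0.0, -0.0]
contact_force: [0.5, -0.2, -0.7]
gripper_width: 50.9
grasp_force: 63.2
```

```bash
python3 -c "
from h import *
st()"
```

```text
t 11.68 pos [ 595.9 -186.7  123. ] yawY 2.001 tilt [-0.  0.] J [-0.04  0.48 -0.14 -0.   -0.96 -1.1 ] F [ 0.5 -0.2 -0.7] M [0.03 0.02 0.05] w 50.9 g 63.2
```

arm_command:
  rows:
    - {"grip": 0,"linear": [0,0,0.7],"rot": [0,0,0]}
    - {"grip": 0,"linear": [0,0,0.7],"rot": [0,0,0]}

```text
clock: 11.92
position: [596.0, -186.8, 122.6]
ee_rot: [-0.213, 0.977, -0.0, 0.0]
contact_force: [-0.8, 0.2, 0.0]
gripper_width: 51.3
grasp_force: 63.2
```

```bash
python3 -c "
from h import *
st()"
```

```text
t 11.93 pos [ 596.  -186.8  122.6] yawY 2.001 tilt [ 0. -0.] J [-0.04  0.48 -0.14  0.   -0.96 -1.1 ] F [-0.8  0.2  0. ] M [0.05 0.17 0.  ] w 51.3 g 63.2
```

arm_command:
  rows:
    - {"grip": 0,"linear": [0,0,0.7],"rot": [0,0,0]}
    - {"grip": 0,"linear": [0,0,0.7],"rot": [0,0,0]}

```text
clock: 12.18
position: [596.1, -186.7, 122.4]
ee_rot: [-0.213, 0.977, -0.0, 0.0]
contact_force: [-0.5, 1.9, 3.4]
gripper_width: 50.7
grasp_force: 63.5
```

```bash
python3 -c "
from h import *
st()
p=imaging.get_image('side');save(p,'j.png',(250,130,370,230),6)
"
```

```text
t 12.18 pos [ 596.1 -186.7  122.4] yawY 2.001 tilt [ 0.001 -0.   ] J [-0.04  0.48 -0.14  0.   -0.96 -1.1 ] F [-0.5  1.9  3.4] M [0.26 0.5  0.  ] w 50.7 g 63.5
```

View pics/j.png

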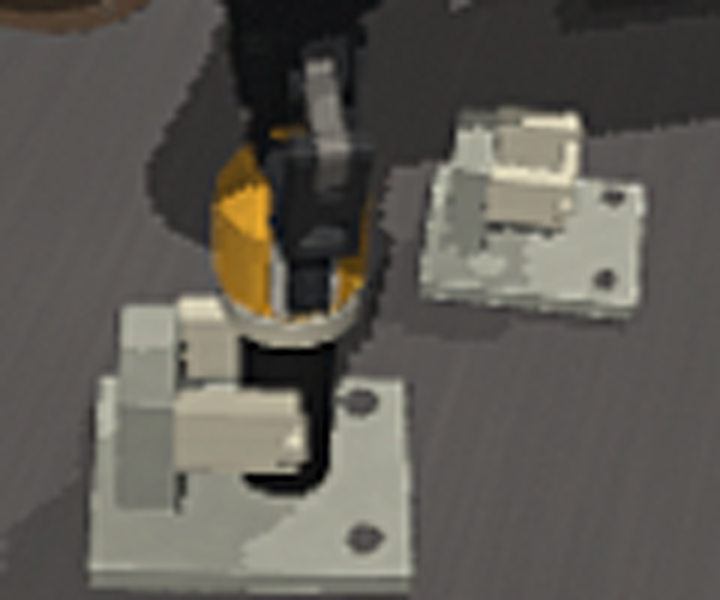

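Contact came at TCP z 122.4, so the rim is about 2.6 mm above the flange. That matches the start of the thread, so the cap fell straight into a slot. The side view shows the cap upright on the torch at (290,240). I'll turn clockwise in small steps and watch torque and height.

arm_command:
  rows:
    - {"grip": 0,"linear": [0,0,0.2],"rot": [0,0,0.05]}
    - {"grip": 0,"linear": [0,0,0.3],"rot": [0,0,0.1]}
    - {"grip": 0,"linear": [0,0,0.3],"rot": [0,0,0.1]}

```text
clock: 12.6
position: [597.1, -187.1, 122.2]
ee_rot: [-0.165, 0.986, -0.001, 0.001]
contact_force: [0.7, -1.0, 3.1]
gripper_width: 51.2
grasp_force: 63.6
```

```bash
python3 -c "
from h import *
st()"
```

```text
t 12.6 pos [ 597.1 -187.1  122.2] yawY 1.901 tilt [ 0.003 -0.001] J [-0.05  0.48 -0.14  0.   -0.95 -1.2 ] F [ 0.7 -1.   3.1] M [-0.35 -0.2   0.01] w 51.2 g 63.6
```

arm_command:
  rows:
    - {"grip": 0,"linear": [0,0,0.2],"rot": [0,0,0.06]}
    - {"grip": 0,"linear": [0,0,0.4],"rot": [0,0,0.12]}
    - {"grip": 0,"linear": [0,0,0.4],"rot": [0,0,0.12]}

```text
clock: 12.98
position: [597.0, -187.0, 121.7]
ee_rot: [-0.106, 0.994, -0.0, 0.001]
contact_force: [0.7, -1.1, 3.9]
gripper_width: 51.3
grasp_force: 63.6
```

```bash
python3 -c "
from h import *
st()"
```

```text
t 12.97 pos [ 597.  -187.   121.7] yawY 1.782 tilt [ 0.003 -0.001] J [-0.04  0.48 -0.14  0.   -0.95 -1.31] F [ 0.7 -1.1  3.9] M [-0.24 -0.33 -0.04] w 51.3 g 63.6
```

arm_command:
  rows:
    - {"grip": 0,"linear": [0,0,0.2],"rot": [0,0,0.06]}
    - {"grip": 0,"linear": [0,0,0.4],"rot": [0,0,0.12]}
    - {"grip": 0,"linear": [0,0,0.4],"rot": [0,0,0.12]}

```text
clock: 13.35
position: [596.7, -186.8, 121.2]
ee_rot: [-0.046, 0.999, -0.0, 0.001]
contact_force: [1.2, -0.3, 4.4]
gripper_width: 50.7
grasp_force: 63.7
```

```bash
python3 -c "
from h import *
st()"
```

```text
t 13.35 pos [ 596.7 -186.8  121.2] yawY 1.663 tilt [ 0.002 -0.   ] J [-0.04  0.48 -0.14  0.   -0.95 -1.43] F [ 1.2 -0.3  4.4] M [-0.12 -0.3  -0.08] w 50.7 g 63.7
```

The cap descends at thread pitch with almost no torque. I'll continue.

arm_command:
  rows:
    - {"grip": 0,"linear": [0,0,0.2],"rot": [0,0,0.06]}
    - {"grip": 0,"linear": [0,0,0.4],"rot": [0,0,0.12]}
    - {"grip": 0,"linear": [0,0,0.4],"rot": [0,0,0.12]}

```text
clock: 13.72
position: [596.5, -186.8, 120.7]
ee_rot: [0.014, 1.0, -0.0, 0.001]
contact_force: [0.7, -0.5, 4.7]
gripper_width: 51.1
grasp_force: 63.7
```

```bash
python3 -c "
from h import *
st()"
```

```text
t 13.72 pos [ 596.5 -186.8  120.7] yawY 1.543 tilt [ 0.002 -0.   ] J [-0.04  0.48 -0.14  0.   -0.95 -1.55] F [ 0.7 -0.5  4.7] M [-0.1  -0.35 -0.02] w 51.1 g 63.7
```

arm_command:
  rows:
    - {"grip": 0,"linear": [0,0,0.2],"rot": [0,0,0.06]}
    - {"grip": 0,"linear": [0,0,0.4],"rot": [0,0,0.12]}
    - {"grip": 0,"linear": [0,0,0.4],"rot": [0,0,0.12]}

```text
clock: 14.1
position: [596.3, -186.7, 120.1]
ee_rot: [0.074, 0.997, 0.0, 0.0]
contact_force: [0.8, 0.4, 5.7]
gripper_width: 50.8
grasp_force: 63.7
```

```bash
python3 -c "
from h import *
st()"
```

```text
t 14.1 pos [ 596.3 -186.7  120.1] yawY 1.423 tilt [ 0.001 -0.   ] J [-0.04  0.48 -0.14  0.   -0.95 -1.67] F [0.8 0.4 5.7] M [-0.05 -0.29 -0.05] w 50.8 g 63.7
```

arm_command:
  rows:
    - {"grip": 0,"linear": [0,0,0.2],"rot": [0,0,0.05]}
    - {"grip": 0,"linear": [0,0,0.4],"rot": [0,0,0.1]}
    - {"grip": 0,"linear": [0,0,0.4],"rot": [0,0,0.1]}

```text
clock: 14.48
position: [596.3, -186.8, 119.9]
ee_rot: [0.123, 0.992, -0.0, 0.001]
contact_force: [1.2, -1.0, 5.7]
gripper_width: 50.9
grasp_force: 63.8
```

```bash
python3 -c "
from h import *
st()"
```

```text
t 14.47 pos [ 596.3 -186.8  119.9] yawY 1.323 tilt [ 0.001 -0.   ] J [-0.04  0.48 -0.14  0.   -0.95 -1.77] F [ 1.2 -1.   5.7] M [-0.14 -0.23 -0.11] w 50.9 g 63.8
```

arm_command:
  rows:
    - {"grip": 0,"linear": [0,0,0.1],"rot": [0,0,0.04]}
    - {"grip": 0,"linear": [0,0,0.1],"rot": [0,0,0.08]}
    - {"grip": 0,"linear": [0,0,0.1],"rot": [0,0,0.08]}

```text
clock: 14.85
position: [596.2, -186.9, 119.9]
ee_rot: [0.163, 0.987, -0.0, 0.0]
contact_force: [0.9, 0.1, 6.5]
gripper_width: 50.9
grasp_force: 63.8
```

```bash
python3 -c "
from h import *
st()"
```

```text
t 14.85 pos [ 596.2 -186.9  119.9] yawY 1.243 tilt [ 0.001 -0.   ] J [-0.04  0.48 -0.14  0.   -0.95 -1.85] F [0.9 0.1 6.5] M [-0.12 -0.1  -0.09] w 50.9 g 63.8
```

arm_command:
  rows:
    - {"grip": 0,"linear": [0,0,0],"rot": [0,0,0.03]}
    - {"grip": 0,"linear": [0,0,0],"rot": [0,0,0.06]}
    - {"grip": 0,"linear": [0,0,0],"rot": [0,0,0.06]}

```text
clock: 15.22
position: [596.1, -186.9, 119.9]
ee_rot: [0.193, 0.981, -0.0, 0.0]
contact_force: [0.4, -0.2, 5.8]
gripper_width: 51.0
grasp_force: 63.8
```

```bash
python3 -c "
from h import *
st()"
```

```text
t 15.22 pos [ 596.1 -186.9  119.9] yawY 1.183 tilt [ 0.001 -0.   ] J [-0.04  0.48 -0.14  0.   -0.95 -1.91] F [ 0.4 -0.2  5.8] M [-0.13 -0.11 -0.1 ] w 51.0 g 63.8
```

The height holds at 119.9 (rim 115.0, descent 2.5 mm) over the last 0.14 rad with low torque, so the cap is home. I'll ease off, open and withdraw.

arm_command:
  rows:
    - {"grip": 0,"linear": [0,0,-1],"rot": [0,0,0]}
    - {"grip": 0.7,"linear": [0,0,-1],"rot": [0,0,0]}
    - {"grip": 1,"linear": [0,0,-1],"rot": [0,0,0]}
    - {"grip": 1,"linear": [0,0,-1],"rot": [0,0,0]}
    - {"grip": 1,"linear": [0,0,-1],"rot": [0,0,0]}
    - {"grip": 1,"linear": [0,0,-1],"rot": [0,0,0]}
    - {"grip": 1,"linear": [0,0,-10],"rot": [0,0,0]}
    - {"grip": 1,"linear": [0,0,-50],"rot": [0,0,0]}
    - {"grip": 1,"linear": [0,0,-100],"rot": [0,0,0]}
    - {"grip": 1,"linear": [0,0,-120],"rot": [0,0,0]}

```text
clock: 16.48
position: [597.3, -187.1, 244.0]
ee_rot: [0.194, 0.981, -0.0, 0.004]
contact_force: [-0.3, -0.2, -0.0]
gripper_width: 86.0
grasp_force: 0.0
```

arm_command:
  rows:
    - {"grip": 1,"linear": [-40,0,0],"rot": [0,0,0]}
    - {"grip": 1,"linear": [-60,0,0],"rot": [0,0,0]}
    - {"grip": 1,"linear": [-60,0,0],"rot": [0,0,0]}

```text
clock: 16.85
position: [652.1, -209.9, 238.9]
ee_rot: [0.194, 0.981, -0.0, -0.0]
contact_force: [0.4, -0.1, -0.6]
gripper_width: 85.5
grasp_force: 0.0
```

```bash
python3 - <<'E'
from h import *
st(); p=wristpic(); b=imaging.get_image("side")
cv2.imwrite("pics/k.png",np.hstack([cv2.resize(p["frame"][20:300,130:430,::-1],(400,373)),cv2.resize(b["frame"][140:233,250:350,::-1],(400,373))]))
for z,n in((0,"cap"),): 
    for n2,q in(("w",p),("s",b)):
        for d in models.tip_of(q,n)[:3]: print(n2,np.round(d["pixel"],1),d["score"],atz(q,d["pixel"],115).round(1))
E
```

```text
t 16.85 pos [ 652.1 -209.9  238.9] yawY 1.18 tilt [-0.  0.] J [-0.08  0.48  0.19 -0.   -1.27 -1.89] F [ 0.4 -0.1 -0.6] M [0.01 0.02 0.02] w 85.5 g 0.0
s [294.7 171.8] 0.82 [ 603.  -194.8  115. ]
s [282.3 412.2] 0.81 [493.9 269.4 115. ]
s [363.6 293.5] 0.16 [417.4  56.3 115. ]
```

View pics/k.png

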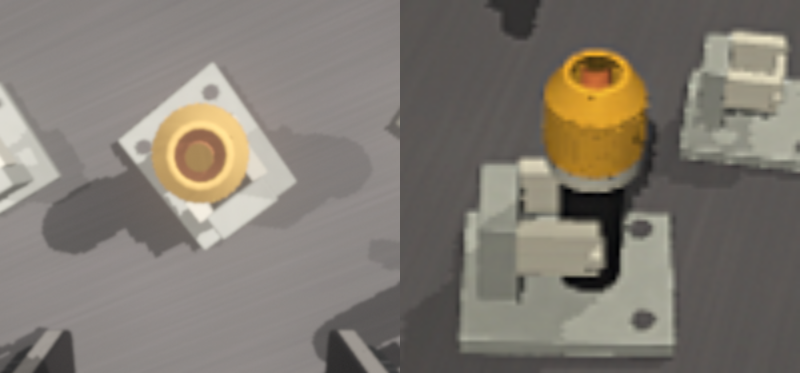

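The picture shows the cap upright, concentric and flush on the flange: left view (200,152), right view (595,115). The gripper is clear, so I'm handing in.

```bash
python3 -c "
from bench import job
print(job.job_done())"
```

```text
the job is handed in; nothing more can be done
None
```

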